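# Rewind a marker-tape cassette and take it out

### The arm

A 6-joint arm with a two-finger parallel gripper is mounted at the origin on the work surface. World frame = base frame: x ahead of the robot, y to its left, z up, the work surface at z = 0. Lengths are in m, angles in rad, forces in N, time in s.
With the tool pointing down it reaches from about 0.35 to 0.925 m from the base axis. Payload 6.4 kg.
Tool frame: the origin (TCP) lies midway between the tips of the shut fingers; the grasp point (between the pads) lies 19 mm behind it; y points along the fingers, z is the direction in which the jaws open and shut, and the axes are right-handed (so a half turn about y gives the same grasp; the last joint's range is limited). The gripper opens to 94 mm and grips with 3 to 60 N. Pads are 16 mm wide; open, the fingers measure 119 mm over their backs; the gripper's body (75 mm by 177 mm) begins 78 mm behind the grasp point.
Start: joints at [-1.296, 0.245, 1.558, -0, 1.339, -0.174], TCP at [0.282, -0.586, 0.205] pointing down, gripper open.
Joint ranges: [-3.13, 3.13], [-1.02, 2.26], [0.13, 2.54], [-0.95, 4.09], [0.21, 2.88], [-2.74, 2.74]. Speed limits (rad/s): [2.57, 2.57, 3.14, 3.14, 3.14, 3.14].

### API

Orientations are given as [roll, pitch, yaw] about the fixed x, y, z axes, in that order (R = Rz(yaw) Ry(pitch) Rx(roll)).
In Python, from cell import get_obs, get_image, camera_info, job_done, look_for, pinpoint gives the robot as it stands.
- The arm moves only by the tool send_rows, never from a script. Its argument "targets" is one flat list of numbers, 7 for each row, row after row: the shift along the tool's x, y, z scaled (see below), then the turn, a rotation vector about the tool's x, y, z scaled (see below), then the opening, from 0 (shut) to 1 (fully open). A call has 1 to 5 rows; each row is the pose to reach, as a shift and turn from the pose commanded when the call began, along the tool's axes at that moment, turning the shorter way round; what a row does not reach only later rows make up. The controller multiplies each number of a shift by 0.5 m and each number of a turn by 360 degrees. A row lasts 1/12 s, in which the tool goes at most 41.7 mm and 7.16 degrees, less where a joint would pass 70% of its speed; a pose out of reach is approached as far as the arm can. A call with a number of a shift or a turn outside -1 to 1 is refused whole. A call with a gripper value outside its range is refused whole. The fingers move at their own pace and stop on an object; "force" is the grip in N (left out, the last holds). Time passes only in rows, so rows that repeat a pose let the fingers close. It gives the time, the measured TCP pose, the force and the opening at its end, in the units of the state.
- get_obs(): the state, without advancing time (a new reading comes with each control period).
- get_image(name): name is "scene" or "top" or "wrist"; returns (picture, depth): 480x640x3 uint8, red, green, blue; 480x640 float32, m along the optical axis (not along the pixel's ray), 0 where there is no reading.
- camera_info(name): a dict with "vfov" (degrees; the focal length in pixels is half the picture's height over the tangent of half this angle, whatever the lens; pixels are square), "cx", "cy" (the principal point, pixels), "position" and "orientation" of the camera in the world. Camera axes: x right, y down, z forward; pixel columns grow to the right and rows downward; lengths in m; the calibration is good to about 2 mm. A picture is of the moment at which its call begins: read the wrist's pose just before it. camera_info takes no time and is no camera call; for the wrist camera it gives the pose at the moment of the call.
- job_done(): hands the job in, once; it reports no verdict.
Trained networks look in the newest picture that a camera, given by its name, has taken for a name from the list of things; names that differ only in an ending like _2 or _b are one class to them, and where a whole thing is asked for, a point or a joint stands for the part that bears it (a point fixed in the world has none). Each returns a list of dicts, best first, with "conf" (0 to 1); they miss things now and then, are a little off and sometimes report something else, mostly with a low value. They report only what shows in the picture. A call takes as long as a camera call.
- look_for(camera, label): "position" ([x, y, z] in m, in world coordinates, good to about 4 mm: the middle of the surface that is visible of it).
- pinpoint(camera, label): "position" ([x, y, z] in m, in world coordinates, good to about 4 mm: a listed point, or the origin of a listed thing).
The state is a dict: "clock": time; "qpos": joint angles; "joint_velocities": joint speeds; "joint_efforts": joint torques, N m; "tool_pos": TCP position; "eef_rot": TCP orientation; "contact_force": force on the tool from outside, world axes, zero at the start; "wrist_torque": the same for the moment, N m; "gripper_width": finger opening in m.
Only numpy, scipy, OpenCV 4.12 (cv2) and the standard library are available. Lean on these libraries where they do the work, as an engineer would, in place of code of your own. Each camera call takes 0.05 s, during which the arm holds its last target. There are 200 camera calls.

### The job

Turn the crank on the rewinder clockwise (seen from above) until its resistance suddenly drops away, and stop within half a turn after that, before the overwind pin comes up. Then lift the freed cassette gently straight up out of its well, without wrenching it, and stand it upright in the wooden tray, leaving the other things on the bench where they are.

Things in the scene. Friction and masses are not known exactly. Their poses are not given: they have to be found in the camera images.
- rewinder: White box 140 x 300 x 100 mm high (x, y, z of its own frame), fixed to the bench, with flat top. Origin: centre of its underside; yaw varies. The crank stands on top over local (0, -75 mm), the cassette well opens in the top around local (-20, +85 mm).
- crank_axis (a point): Point on the crank's vertical turning axis, at the grip height of its knob (148 mm above the bench, 48 mm above the box's top).
- crank_knob (a point): Grip point on the axis of the upright black crank knob: round, 20 mm across, 40 mm tall (122 to 162 mm above the bench), spinning freely on the end of the flat steel crank arm (its top 120 mm above the bench). This point is 148 mm above the bench and 45 mm from the crank axis; the arm may start at any angle. Let go under load, the crank springs back a little (up to 0.5 rad).
- crank (a joint): Turn of the crank since the start, rad, growing clockwise from above; no turning back below 0. While winding it resists with about 0.45 N m (6 to 13 N at the knob, moving or stopped); when the tape's end lets go this falls at once to 0.03 N m. That comes 1.0 to 3.4 turns from the start, different every time, with nothing to be seen. Half a turn more does no harm; then the pin is pushed up.
- overwind (a joint): Height of the overwind pin above its start, m: 0 is down (right), 0.004 or more means overwound, which spoils the cassette; the pin then stays up. It starts to rise only half a turn after the letting go.
- pin_top (a point): Top of the overwind pin, a 12 mm steel button nearly flush with the box's top, near local (45, 10 mm) of the box.
- cassette: Grey closed cassette 31 x 64 x 80 mm high (its x, y, z), 0.1 to 0.2 kg, origin at the centre of its underside. Starts upright in the well, axes along the box's, its lowest 40 mm inside, the upper 40 mm above the box's top; grip it across its 31 mm. Until the tape lets go a lock bolt holds it down (it lifts only 2 mm); then it lifts out freely.
- well (a point): Centre of the well's mouth, level with the box's top (100 mm above the bench). The well is 35 x 68 mm and 40 mm deep: 2 mm of play on each side of the cassette.
- tray: Open light wood tray, 170 x 190 mm (x, y of its own frame) and 35 mm high, 8 mm walls, floor 8 mm thick, empty, fixed to the bench. Origin: centre of its underside.
- tumbler: Black drinking tumbler 72 mm across, 150 mm high, standing on the bench: leave it alone. Origin: centre of its underside.
- crimper: Crimping pliers with red handles, 200 mm long, lying flat on the bench along their own x, handles to -x: leave them alone. Origin at the joint between handles and head.
- jar: Small clear jar with a white lid, 56 mm across, 60 mm high, standing on the bench: leave it alone. Origin: centre of its underside.

How it is judged:
On the way, in this order (a step that is already met when the one before it is completed fails the run):
1. the crank is wound on while the cassette sits in its well (value of joint crank above 6 rad and distance between cassette and well below 0.047 m), for 0.1 s.
2. the cassette is lifted clear out of the well (height (world z) of cassette above 0.103 m), for 0.1 s.
At the end, for the whole second after the job is handed in: The cassette stands upright (within 0.1 rad) and still on the floor of the tray, inside its walls, the overwind pin is down (under 4 mm) and the crank is at rest (x of cassette in the frame of tray between -0.077 and 0.077 m and y of cassette in the frame of tray between -0.087 and 0.087 m and z of cassette in the frame of tray below 0.012 m and angle between cassette's own z axis and vertical below 0.1 rad and linear speed of cassette below 0.01 m/s and value of joint overwind below 0.004 m and velocity of joint crank below 0.1 rad/s); the robot touches nothing.
It fails at once if the cassette is overwound: the pin has come up by 4 mm (value of joint overwind above 0.004 m).
It fails at once if the cassette is wrenched in its well (over 25 N against the rewinder) (contact force between cassette and rewinder above 25 N).
It fails at once if a bystander is disturbed (distance of any of tumbler, crimper, jar from where it was at the start of the episode above 0.03 m).
It also fails if it takes over 72 s, if anything falls off the work surface, if the arm or the gripper's body presses on something with over 40 N, if the wrist force passes 120 N, or if a joint passes its speed limit or range.

## Working session

There is one attempt and no reset: what is moved stays moved. The work goes in short steps, Python scripts to look and compute and a tool call to move; the robot and the scene stay as the last step left them, time stands still between calls to the robot, and variables do not carry over. Pictures are saved under pics/ and viewed, about 8 in all and at most 12, crops included, and the job is handed in when it is done.

Besides the shell and the picture viewer there is one more tool, called after ">>>" by a JSON object that holds its "name" and its "arguments". send_rows: Moves the arm, as the interface text tells. Shifts and turns lie within -1 to 1; 1 stands for 0.5 m of shift or 360 degrees of turn. Its arguments: {"type":"object","properties":{"targets":{"type":"array"},"force":{"type":"number"}},"required":["targets"]}

```bash
ls; mkdir -p pics; python3 - <<'E'
from cell import *
import cv2,numpy as np
o=get_obs()
for k,v in o.items(): print(k,np.round(v,4))
for c in ["top","scene"]:
    im,d=get_image(c); cv2.imwrite(f"pics/{c}0.png",im[:,:,::-1])
    i=camera_info(c); print(c,i)
    for l in ["rewinder","crank_axis","crank_knob","pin_top","cassette","well","tray","tumbler","crimper","jar"]:
        print(l,[(round(r['conf'],2),np.round(r['position'],4).tolist()) for r in pinpoint(c,l)[:2]])
print(get_obs()['clock'])
E
```

```text
pics
clock 0.0
qpos [-1.2961  0.2458  1.559  -0.      1.3387 -0.1741]
joint_velocities [-0.0001 -0.0005 -0.0002  0.0001 -0.0003  0.0005]
joint_efforts [ 5.00000e-04 -4.15827e+01 -3.14603e+01  6.84000e-02  3.30000e-02
 -2.00000e-04]
tool_pos [ 0.2819 -0.585   0.2044]
eef_rot [-1.5727e+00  3.0000e-04 -2.6928e+00]
contact_force [-0.3748  0.1042  0.3998]
wrist_torque [-0.0343 -0.0063 -0.0467]
gripper_width 0.0938
top {'vfov': 48.38539413312323, 'cx': 324.55242849540093, 'cy': 228.08685306490727, 'position': array([0.3979411 , 0.01034509, 0.94476771]), 'orientation': array([-2.97928415,  0.00889854, -1.57599297])}
rewinder [(0.98, [0.5621, -0.1178, -0.0004])]
crank_axis [(0.56, [0.5656, -0.1942, 0.1508]), (0.27, [0.7106, 0.1172, -0.0016])]
crank_knob [(0.87, [0.5315, -0.2211, 0.1525]), (0.2, [0.3627, 0.079, -0.003])]
pin_top [(0.44, [0.6084, -0.1028, 0.1005])]
cassette [(0.85, [0.5287, -0.0341, 0.0587])]
well [(0.69, [0.5379, -0.034, 0.102]), (0.16, [0.3617, 0.0826, 0.0004])]
tray [(0.84, [0.4839, 0.2291, -0.0004])]
tumbler []
crimper [(0.98, [0.3606, 0.0806, 0.0019])]
jar [(0.75, [0.7125, 0.1194, 0.0003])]
scene {'vfov': 48.49351534105679, 'cx': 317.57515119964614, 'cy': 245.8698143587467, 'position': array([ 1.06181336, -0.34929153,  0.88526511]), 'orientation': array([-2.45948411,  0.00412691,  0.9576506 ])}
rewinder [(0.96, [0.5609, -0.1218, 0.0032])]
crank_axis [(0.97, [0.5681, -0.1933, 0.1464])]
crank_knob [(0.8, [0.5355, -0.2191, 0.1465])]
pin_top [(0.38, [0.6034, -0.1046, 0.1043])]
cassette [(0.67, [0.5308, -0.0347, 0.0536])]
well [(0.94, [0.5285, -0.0354, 0.1018])]
tray [(0.77, [0.4815, 0.2294, -0.0006])]
tumbler [(0.92, [0.7031, 0.2314, 0.0001])]
crimper [(0.96, [0.3654, 0.0787, 0.0001]), (0.3, [0.4829, 0.2297, -0.0005])]
jar [(0.68, [0.7111, 0.1167, -0.0012])]
1.1
```

View pics/top0.png

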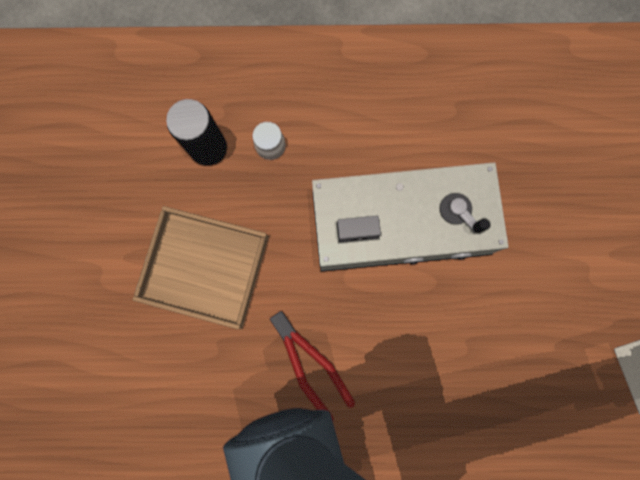

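View pics/scene0.png

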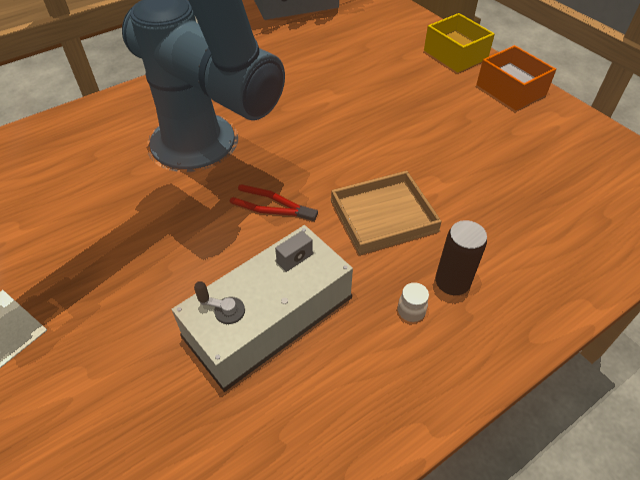

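The pictures agree with the networks. Top view: crank knob at (480,226), cassette at (358,229), tray at (202,267) and the pliers between the robot and the tray. Next I'll measure the box yaw, the crank geometry and the tray.

```bash
cat > h.py <<'E'
import numpy as np
from cell import *
from scipy.spatial.transform import Rotation as Ro
def cloud(c):
    im,d=get_image(c); i=camera_info(c); f=240/np.tan(np.radians(i['vfov'])/2)
    v,u=np.mgrid[:480,:640]
    P=np.stack([(u-i['cx'])/f*d,(v-i['cy'])/f*d,d],-1)
    R=Ro.from_euler('xyz',i['orientation']).as_matrix()
    return im,np.where(d[...,None]>0,P@R.T+i['position'],np.nan)
E
python3 - <<'E'
from h import *
import cv2
for c in ["top","scene"]:
    im,P=cloud(c); x,y,z=P[...,0],P[...,1],P[...,2]
    near=(x>.4)&(x<.72)&(y>-.35)&(y<.1)
    m=near&(abs(z-.1)<.006); r=cv2.minAreaRect(P[m][:,:2].astype(np.float32)*1000); print(c,"box",r,np.median(z[m]))
    m=near&(z>.128)&(y>-.15)&(y<.05)
    r=cv2.minAreaRect(P[m][:,:2].astype(np.float32)*1000); print("cass",r,np.median(z[m]))
    m=near&(z>.15)&(y<-.12); print("knob",P[m].mean(0),np.ptp(P[m],axis=0),m.sum())
    m=near&(z>.112)&(z<.145)&(y<-.12); print("hub/arm heights",np.histogram(z[m],bins=np.arange(.11,.15,.004)))
    m=near&(z>.12)&(z<.14)&(y<-.12)&(np.hypot(x-.568,y+.193)<.02);print("hub",P[m].mean(0),m.sum())
    m=(x>.3)&(x<.62)&(y>.08)&(y<.36)&(z>.028)&(z<.045)
    r=cv2.minAreaRect(P[m][:,:2].astype(np.float32)*1000); print("tray",r,m.sum())
    m=(x>.4)&(x<.62)&(y>.08)&(y<.36)&(z>.06); print("high",m.sum())
E
```

```text
top box ((559.505859375, -118.59284973144531), (141.02615356445312, 300.8724670410156), 5.256676197052002) 0.09937602705995036
cass ((531.3908081054688, -35.46897506713867), (31.827404022216797, 64.46012115478516), 4.6468424797058105) 0.1391293634830012
knob [ 0.5302235  -0.21944779  0.15951438] [0.01969353 0.01832389 0.01366704] 151
hub/arm heights (array([  5,  48, 168, 152,  13,  13,  10,   8,  11]), array([0.11 , 0.114, 0.118, 0.122, 0.126, 0.13 , 0.134, 0.138, 0.142,
       0.146]))
hub [ 0.56523053 -0.19254776  0.12309446] 212
tray ((482.23419189453125, 232.1477813720703), (191.10479736328125, 170.1025390625), 74.66690063476562) 1976
high 0
scene box ((560.5955810546875, -116.88871765136719), (143.5380096435547, 301.9166259765625), 5.080484867095947) 0.09907571711214047
cass ((533.5993041992188, -34.58529281616211), (32.57223892211914, 65.41227722167969), 4.718883037567139) 0.13852014841678684
knob [ 0.5358423  -0.22134899  0.15846463] [0.02016309 0.01912914 0.01323936] 120
hub/arm heights (array([  8,  51, 142, 121,  20,  16,  12,  16,  17]), array([0.11 , 0.114, 0.118, 0.122, 0.126, 0.13 , 0.134, 0.138, 0.142,
       0.146]))
hub [ 0.56838683 -0.19293316  0.12292012] 158
tray ((485.0478210449219, 232.61239624023438), (192.38238525390625, 174.44168090820312), 75.15184020996094) 1113
high 0
```

>>> {"name": "send_rows", "arguments": {"targets": [-0.256, -0.037, -0.147, 0, 0, 0, 0.5, -0.256, -0.037, -0.147, 0, 0, 0, 0.5, -0.256, -0.037, -0.147, 0, 0, 0, 0.5, -0.256, -0.037, -0.147, 0, 0, 0, 0.5, -0.256, -0.037, -0.147, 0, 0, 0, 0.5], "force": 25}}

```text
clock: 1.62
tool_pos: [0.368, -0.4608, 0.225]
eef_rot: [-1.57, 0.001, -2.688]
contact_force: [-0.2, 0.0, 1.6]
gripper_width: 0.0642
```

>>> {"name": "send_rows", "arguments": {"targets": [-0.256, -0.037, -0.147, 0, 0, 0, 0.5, -0.256, -0.037, -0.147, 0, 0, 0, 0.5, -0.256, -0.037, -0.147, 0, 0, 0, 0.5, -0.256, -0.037, -0.147, 0, 0, 0, 0.5, -0.256, -0.037, -0.147, 0, 0, 0, 0.5]}}

```text
clock: 2.03
tool_pos: [0.451, -0.3398, 0.2435]
eef_rot: [-1.57, 0.001, -2.688]
contact_force: [-0.1, 0.2, 0.0]
gripper_width: 0.0469
```

>>> {"name": "send_rows", "arguments": {"targets": [-0.256, -0.037, -0.147, 0, 0, 0, 0.5, -0.256, -0.037, -0.147, 0, 0, 0, 0.5, -0.256, -0.037, -0.147, 0, 0, 0, 0.5, -0.256, -0.037, -0.147, 0, 0, 0, 0.5, -0.256, -0.037, -0.147, 0, 0, 0, 0.5]}}

```text
clock: 2.45
tool_pos: [0.5341, -0.2186, 0.2616]
eef_rot: [-1.57, 0.001, -2.689]
contact_force: [0.2, -1.0, -0.2]
gripper_width: 0.0467
```

>>> {"name": "send_rows", "arguments": {"targets": [0, 0, 0, 0, -0.0963, 0, 0.5, 0, 0, 0, 0, -0.0963, 0, 0.5, 0, 0, 0, 0, -0.0963, 0, 0.5, 0, 0, 0, 0, -0.0963, 0, 0.5, 0, 0, 0, 0, -0.0963, 0, 0.5]}}

```text
clock: 2.87
tool_pos: [0.5315, -0.2225, 0.2604]
eef_rot: [-1.571, -0.001, -2.084]
contact_force: [-0.0, 0.0, 0.2]
gripper_width: 0.0467
```

>>> {"name": "send_rows", "arguments": {"targets": [0, 0, 0, 0, -0.0963, 0, 0.5, 0, 0, 0, 0, -0.0963, 0, 0.5, 0, 0, 0, 0, -0.0963, 0, 0.5, 0, 0, 0, 0, -0.0963, 0, 0.5, 0, 0, 0, 0, -0.0963, 0, 0.5]}}

```text
clock: 3.28
tool_pos: [0.5315, -0.2225, 0.2605]
eef_rot: [-1.572, -0.0, -1.479]
contact_force: [0.8, 0.1, 0.3]
gripper_width: 0.0471
```

>>> {"name": "send_rows", "arguments": {"targets": [-0.002, 0.06, 0, 0, 0, 0, 0.5, -0.002, 0.12, 0, 0, 0, 0, 0.5, -0.002, 0.18, 0, 0, 0, 0, 0.5, -0.002, 0.23, 0, 0, 0, 0, 0.5, -0.002, 0.262, 0, 0, 0, 0, 0.5]}}

```text
clock: 3.7
tool_pos: [0.5298, -0.2205, 0.1263]
eef_rot: [-1.575, 0.002, -1.485]
contact_force: [-0.5, -0.3, -0.3]
gripper_width: 0.0472
```

>>> {"name": "send_rows", "arguments": {"targets": [0, 0, 0, 0, 0, 0, 0.1, 0, 0, 0, 0, 0, 0, 0.1, 0, 0, 0, 0, 0, 0, 0.1, 0, 0, 0, 0, 0, 0, 0.1, 0, 0, 0, 0, 0, 0, 0.1], "force": 25}}

```text
clock: 4.12
tool_pos: [0.5329, -0.2205, 0.1318]
eef_rot: [-1.569, -0.003, -1.483]
contact_force: [-0.4, -0.9, 1.9]
gripper_width: 0.0195
```

```bash
python3 - <<'E'
from h import *
import cv2
ims=[]
for c in ["top","wrist"]:
    im,_=get_image(c); ims.append(im[100:400,330:630] if c=="top" else cv2.resize(im,(400,300)))
cv2.imwrite("pics/grip.png",np.hstack(ims)[:,:,::-1])
o=get_obs();print(o['clock'],o['tool_pos'],o['contact_force'],o['wrist_torque'],o['gripper_width'],o['qpos'])
for c in ["scene"]:
    get_image(c)
    for l in ["crank_knob","crank_axis"]: print(l,pinpoint(c,l)[:1])
E
```

```text
4.2167 [ 0.53285977 -0.2205044   0.13173811] [-1.53018651 -2.225545    4.7070299 ] [-0.41782804  0.28829216  0.01337218] 0.019156344486932528 [-5.88245936e-01  1.51796050e-01  1.80744567e+00 -1.37404050e-03
  1.17941391e+00 -6.76083538e-01]
crank_knob [{'position': [0.5322, -0.2192, 0.1503], 'conf': 0.79}]
crank_axis [{'position': [0.5686, -0.1939, 0.1482], 'conf': 0.63}]
```

View pics/grip.png

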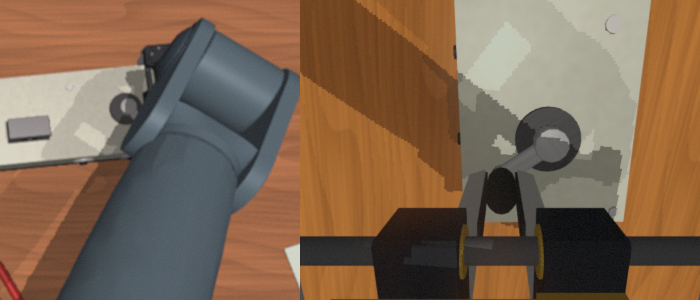

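Knob is held: opening 19 to 20 mm, knob between the fingers in the wrist view at about (500,190), crank hub at (548,140). Now the arc numbers in tool axes.

```bash
cat >> h.py <<'E'
def arc(psi,step,n=5,r=.045,g=.1):
    out=[]
    for k in range(1,n+1):
        p=psi+k*step
        out+=[round(r/.5*(np.sin(p)-np.sin(psi)),4),0,round(r/.5*(np.cos(p)-np.cos(psi)),4),0,0,0,g]
    return [float(v) for v in out]
E
python3 - <<'E'
from h import *
p=np.radians(146.6)
print(arc(p,.15)); p+=.75
for k in range(4): print(k,round(p,3),arc(p,.25)); p+=1.25
E
```

```text
[-0.0118, 0.0, -0.0066, 0.0, 0.0, 0.0, 0.1, -0.0244, 0.0, -0.0113, 0.0, 0.0, 0.0, 0.1, -0.0376, 0.0, -0.0141, 0.0, 0.0, 0.0, 0.1, -0.0511, 0.0, -0.0149, 0.0, 0.0, 0.0, 0.1, -0.0645, 0.0, -0.0136, 0.0, 0.0, 0.0, 0.1]
0 3.309 [-0.0215, 0.0, 0.0065, 0.0, 0.0, 0.0, 0.1, -0.0407, 0.0, 0.018, 0.0, 0.0, 0.0, 0.1, -0.0565, 0.0, 0.034, 0.0, 0.0, 0.0, 0.1, -0.0678, 0.0, 0.0534, 0.0, 0.0, 0.0, 0.1, -0.074, 0.0, 0.075, 0.0, 0.0, 0.0, 0.1]
1 4.559 [-0.0006, 0.0, 0.0224, 0.0, 0.0, 0.0, 0.1, 0.0043, 0.0, 0.0443, 0.0, 0.0, 0.0, 0.1, 0.0145, 0.0, 0.0643, 0.0, 0.0, 0.0, 0.1, 0.0293, 0.0, 0.0812, 0.0, 0.0, 0.0, 0.1, 0.0478, 0.0, 0.0938, 0.0, 0.0, 0.0, 0.1]
2 5.809 [0.0211, 0.0, 0.0077, 0.0, 0.0, 0.0, 0.1, 0.0434, 0.0, 0.0099, 0.0, 0.0, 0.0, 0.1, 0.0656, 0.0, 0.0066, 0.0, 0.0, 0.0, 0.1, 0.0863, 0.0, -0.0022, 0.0, 0.0, 0.0, 0.1, 0.1041, 0.0, -0.0158, 0.0, 0.0, 0.0, 0.1]
3 7.059 [0.0139, 0.0, -0.0176, 0.0, 0.0, 0.0, 0.1, 0.0231, 0.0, -0.0381, 0.0, 0.0, 0.0, 0.1, 0.0269, 0.0, -0.0602, 0.0, 0.0, 0.0, 0.1, 0.0251, 0.0, -0.0826, 0.0, 0.0, 0.0, 0.1, 0.0179, 0.0, -0.1038, 0.0, 0.0, 0.0, 0.1]
```

>>> {"name": "send_rows", "arguments": {"targets": [-0.0118, 0, -0.0066, 0, 0, 0, 0.1, -0.0244, 0, -0.0113, 0, 0, 0, 0.1, -0.0376, 0, -0.0141, 0, 0, 0, 0.1, -0.0511, 0, -0.0149, 0, 0, 0, 0.1, -0.0645, 0, -0.0136, 0, 0, 0, 0.1], "force": 30}}

```text
clock: 4.78
tool_pos: [0.5226, -0.1899, 0.1317]
eef_rot: [-1.571, -0.006, -1.482]
contact_force: [-4.4, -8.9, 6.0]
gripper_width: 0.0193
```

```bash
python3 - <<'E'
from h import *
get_image("scene")
o=get_obs();print(o['clock'],o['tool_pos'],o['eef_rot'],o['contact_force'],o['wrist_torque'],o['gripper_width'])
for l in ["crank_knob","crank_axis"]: print(l,pinpoint("scene",l)[:1])
print(get_obs()['contact_force'])
E
```

```text
4.8333 [ 0.52267451 -0.18872633  0.13165636] [-1.57056896 -0.00481715 -1.48150671] [-5.35419335 -6.09629593  7.58255534] [-1.31832394  0.85717799 -0.00729953] 0.01912580818091202
crank_knob [{'position': [0.5233, -0.187, 0.15], 'conf': 0.86}]
crank_axis [{'position': [0.5696, -0.1945, 0.1488], 'conf': 0.81}]
[-4.57708812 -7.96387013  6.03618299]
```

>>> {"name": "send_rows", "arguments": {"targets": [-0.0215, 0, 0.0065, 0, 0, 0, 0.1, -0.0407, 0, 0.018, 0, 0, 0, 0.1, -0.0565, 0, 0.034, 0, 0, 0, 0.1, -0.0678, 0, 0.0534, 0, 0, 0, 0.1, -0.074, 0, 0.075, 0, 0, 0, 0.1]}}

```text
clock: 5.35
tool_pos: [0.5554, -0.1482, 0.1315]
eef_rot: [-1.575, -0.002, -1.482]
contact_force: [-10.3, -6.6, 10.2]
gripper_width: 0.0192
```

>>> {"name": "send_rows", "arguments": {"targets": [-0.0006, 0, 0.0224, 0, 0, 0, 0.1, 0.0043, 0, 0.0443, 0, 0, 0, 0.1, 0.0145, 0, 0.0643, 0, 0, 0, 0.1, 0.0293, 0, 0.0812, 0, 0, 0, 0.1, 0.0478, 0, 0.0938, 0, 0, 0, 0.1]}}

```text
clock: 5.77
tool_pos: [0.6042, -0.1653, 0.1314]
eef_rot: [-1.576, 0.005, -1.481]
contact_force: [-12.6, 7.7, 14.8]
gripper_width: 0.0195
```

>>> {"name": "send_rows", "arguments": {"targets": [0.0211, -0.003, 0.0057, 0, 0, 0, 0.1, 0.0434, -0.003, 0.0079, 0, 0, 0, 0.1, 0.0656, -0.003, 0.0046, 0, 0, 0, 0.1, 0.0863, -0.003, -0.0042, 0, 0, 0, 0.1, 0.1041, -0.003, -0.0178, 0, 0, 0, 0.1]}}

```text
clock: 6.18
tool_pos: [0.6047, -0.2171, 0.132]
eef_rot: [-1.562, 0.004, -1.482]
contact_force: [10.2, 5.7, -2.3]
gripper_width: 0.0193
```

```bash
python3 - <<'E'
from h import *
o=get_obs();print(o['clock'],o['tool_pos'],o['eef_rot'],o['contact_force'],o['wrist_torque'],o['gripper_width'])
p=7.059
for k in range(12): print(k,round(p,3),arc(p,.25)); p+=1.25
E
```

```text
6.1833 [ 0.60465078 -0.21707502  0.13200616] [-1.56166871  0.00398254 -1.48213554] [10.18138642  5.71076117 -2.26538736] [ 1.12485483 -1.94075641 -0.00443973] 0.019290354221582276
0 7.059 [0.0139, 0.0, -0.0176, 0.0, 0.0, 0.0, 0.1, 0.0231, 0.0, -0.0381, 0.0, 0.0, 0.0, 0.1, 0.0269, 0.0, -0.0602, 0.0, 0.0, 0.0, 0.1, 0.0251, 0.0, -0.0826, 0.0, 0.0, 0.0, 0.1, 0.0178, 0.0, -0.1038, 0.0, 0.0, 0.0, 0.1]
1 8.309 [-0.0123, 0.0, -0.0188, 0.0, 0.0, 0.0, 0.1, -0.0289, 0.0, -0.0339, 0.0, 0.0, 0.0, 0.1, -0.0487, 0.0, -0.0445, 0.0, 0.0, 0.0, 0.1, -0.0704, 0.0, -0.0498, 0.0, 0.0, 0.0, 0.1, -0.0929, 0.0, -0.0496, 0.0, 0.0, 0.0, 0.1]
2 9.559 [-0.0217, 0.0, 0.0058, 0.0, 0.0, 0.0, 0.1, -0.0413, 0.0, 0.0167, 0.0, 0.0, 0.0, 0.1, -0.0576, 0.0, 0.0321, 0.0, 0.0, 0.0, 0.1, -0.0695, 0.0, 0.0511, 0.0, 0.0, 0.0, 0.1, -0.0764, 0.0, 0.0725, 0.0, 0.0, 0.0, 0.1]
3 10.809 [-0.0014, 0.0, 0.0224, 0.0, 0.0, 0.0, 0.1, 0.0028, 0.0, 0.0444, 0.0, 0.0, 0.0, 0.1, 0.0123, 0.0, 0.0648, 0.0, 0.0, 0.0, 0.1, 0.0266, 0.0, 0.0821, 0.0, 0.0, 0.0, 0.1, 0.0447, 0.0, 0.0954, 0.0, 0.0, 0.0, 0.1]
4 12.059 [0.0208, 0.0, 0.0084, 0.0, 0.0, 0
[... 1013 characters left out ...]
0.0415, 0.0, 0.0968, 0.0, 0.0, 0.0, 0.1]
9 18.309 [0.0205, 0.0, 0.0091, 0.0, 0.0, 0.0, 0.1, 0.0427, 0.0, 0.0128, 0.0, 0.0, 0.0, 0.1, 0.065, 0.0, 0.0109, 0.0, 0.0, 0.0, 0.1, 0.0862, 0.0, 0.0035, 0.0, 0.0, 0.0, 0.1, 0.1049, 0.0, -0.0089, 0.0, 0.0, 0.0, 0.1]
10 19.559 [0.0151, 0.0, -0.0166, 0.0, 0.0, 0.0, 0.1, 0.0256, 0.0, -0.0365, 0.0, 0.0, 0.0, 0.1, 0.0308, 0.0, -0.0583, 0.0, 0.0, 0.0, 0.1, 0.0305, 0.0, -0.0807, 0.0, 0.0, 0.0, 0.1, 0.0247, 0.0, -0.1024, 0.0, 0.0, 0.0, 0.1]
11 20.809 [-0.011, 0.0, -0.0195, 0.0, 0.0, 0.0, 0.1, -0.0265, 0.0, -0.0358, 0.0, 0.0, 0.0, 0.1, -0.0456, 0.0, -0.0476, 0.0, 0.0, 0.0, 0.1, -0.067, 0.0, -0.0544, 0.0, 0.0, 0.0, 0.1, -0.0894, 0.0, -0.0557, 0.0, 0.0, 0.0, 0.1]
```

>>> {"name": "send_rows", "arguments": {"targets": [0.0139, 0, -0.0176, 0, 0, 0, 0.1, 0.0231, 0, -0.0381, 0, 0, 0, 0.1, 0.0269, 0, -0.0602, 0, 0, 0, 0.1, 0.0251, 0, -0.0826, 0, 0, 0, 0.1, 0.0178, 0, -0.1038, 0, 0, 0, 0.1]}}

```text
clock: 6.6
tool_pos: [0.5531, -0.2344, 0.132]
eef_rot: [-1.562, -0.004, -1.483]
contact_force: [11.1, -3.6, -6.4]
gripper_width: 0.0191
```

>>> {"name": "send_rows", "arguments": {"targets": [-0.0123, 0, -0.0188, 0, 0, 0, 0.1, -0.0289, 0, -0.0339, 0, 0, 0, 0.1, -0.0487, 0, -0.0445, 0, 0, 0, 0.1, -0.0704, 0, -0.0498, 0, 0, 0, 0.1, -0.0929, 0, -0.0496, 0, 0, 0, 0.1]}}

```text
clock: 7.02
tool_pos: [0.5225, -0.1917, 0.132]
eef_rot: [-1.567, -0.007, -1.483]
contact_force: [5.8, -10.3, -5.2]
gripper_width: 0.0194
```

>>> {"name": "send_rows", "arguments": {"targets": [-0.0217, 0, 0.0058, 0, 0, 0, 0.1, -0.0413, 0, 0.0167, 0, 0, 0, 0.1, -0.0576, 0, 0.0321, 0, 0, 0, 0.1, -0.0695, 0, 0.0511, 0, 0, 0, 0.1, -0.0764, 0, 0.0725, 0, 0, 0, 0.1]}}

```text
clock: 7.43
tool_pos: [0.5526, -0.1491, 0.1316]
eef_rot: [-1.576, -0.003, -1.482]
contact_force: [-9.0, -8.3, 5.5]
gripper_width: 0.019
```

>>> {"name": "send_rows", "arguments": {"targets": [-0.0014, 0, 0.0224, 0, 0, 0, 0.1, 0.0028, 0, 0.0444, 0, 0, 0, 0.1, 0.0123, 0, 0.0648, 0, 0, 0, 0.1, 0.0266, 0, 0.0821, 0, 0, 0, 0.1, 0.0447, 0, 0.0954, 0, 0, 0, 0.1]}}

```text
clock: 7.85
tool_pos: [0.6024, -0.1632, 0.1316]
eef_rot: [-1.576, 0.006, -1.482]
contact_force: [-8.9, 8.3, 9.9]
gripper_width: 0.019
```

>>> {"name": "send_rows", "arguments": {"targets": [0.0208, 0, 0.0084, 0, 0, 0, 0.1, 0.0431, 0, 0.0113, 0, 0, 0, 0.1, 0.0654, 0, 0.0087, 0, 0, 0, 0.1, 0.0863, 0, 0.0006, 0, 0, 0, 0.1, 0.1046, 0, -0.0124, 0, 0, 0, 0.1]}}

```text
clock: 8.27
tool_pos: [0.6044, -0.2175, 0.1319]
eef_rot: [-1.565, 0.001, -1.481]
contact_force: [2.7, -1.4, -0.5]
gripper_width: 0.0193
```

Tangential force fell from about 10–12 N to 0.3 N. I'll confirm with the arm at rest before letting go.

```bash
python3 - <<'E'
from h import *
for k in range(3):
    get_image("scene"); o=get_obs();print(o['clock'],o['tool_pos'],o['contact_force'],o['gripper_width'])
E
```

```text
8.3167 [ 0.60254271 -0.22002444  0.13183391] [ 2.24952202 -3.20714165  0.90381857] 0.019324111445935092
8.3667 [ 0.60275584 -0.21967675  0.13191252] [ 3.12952635 -3.15822758 -0.34576838] 0.018853363268991098
8.4167 [ 0.60298297 -0.21935935  0.13191843] [ 3.76414785 -2.62115656 -0.48248885] 0.019127310623399656
```

>>> {"name": "send_rows", "arguments": {"targets": [0, 0, 0, 0, 0, 0, 0.5, 0, 0, 0, 0, 0, 0, 0.5, 0, 0, 0, 0, 0, 0, 0.5, 0, 0, 0, 0, 0, 0, 0.5, 0, 0, 0, 0, 0, 0, 0.5]}}

```text
clock: 8.83
tool_pos: [0.6019, -0.2182, 0.1311]
eef_rot: [-1.572, 0.001, -1.482]
contact_force: [0.5, -0.1, -0.3]
gripper_width: 0.0458
```

>>> {"name": "send_rows", "arguments": {"targets": [0, -0.06, 0, 0, 0, 0, 0.5, 0, -0.12, 0, 0, 0, 0, 0.5, 0, -0.18, 0, 0, 0, 0, 0.5, 0, -0.22, 0, 0, 0, 0, 0.7, 0, -0.22, 0, 0, 0, 0, 0.7]}}

```text
clock: 9.25
tool_pos: [0.6046, -0.2199, 0.2476]
eef_rot: [-1.563, -0.005, -1.482]
contact_force: [0.4, -1.2, 0.3]
gripper_width: 0.057
```

```bash
python3 - <<'E'
from h import *
import cv2
im,P=cloud("scene"); o=get_obs();print(o['clock'],o['tool_pos'],o['eef_rot'],o['contact_force'],o['gripper_width'])
cv2.imwrite("pics/after.png",im[:,:,::-1])
for l in ["crank_knob","cassette","pin_top","well"]: print(l,pinpoint("scene",l)[:1])
get_image("top")
for l in ["crank_knob","cassette","well"]: print(l,pinpoint("top",l)[:1])
o=get_obs();t=o['tool_pos'];R=Ro.from_euler('xyz',o['eef_rot']).as_matrix()
print(t,o['contact_force'],"to cassette, scaled:",R.T@(np.array([.5325,-.035,.24])-t)/.5)
E
```

```text
9.3 [ 0.60343504 -0.21930975  0.24436367] [-1.56647246 -0.00291932 -1.48252352] [-0.09890035  0.36702215 -0.159336  ] 0.0603204264509597
crank_knob [{'position': [0.6034, -0.218, 0.1485], 'conf': 0.64}]
cassette [{'position': [0.529, -0.0393, 0.0577], 'conf': 0.6}]
pin_top [{'position': [0.6028, -0.1025, 0.1044], 'conf': 0.41}]
well [{'position': [0.5265, -0.0355, 0.099], 'conf': 0.95}]
crank_knob [{'position': [0.6009, -0.2197, 0.1514], 'conf': 0.64}]
cassette [{'position': [0.5296, -0.0353, 0.0608], 'conf': 0.58}]
well [{'position': [0.5345, -0.0348, 0.1015], 'conf': 0.65}]
[ 0.60173915 -0.21852445  0.2400904 ] [-0.29081433 -0.36159014 -0.0993082 ] to cassette, scaled: [-0.37781107  0.00085066 -0.10563734]
```

View pics/after.png

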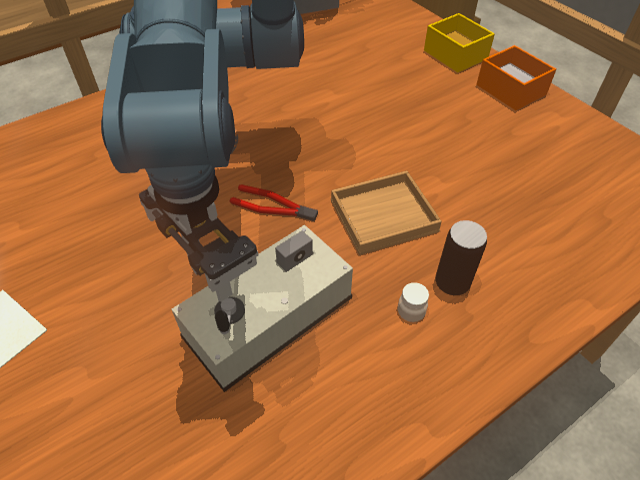

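Scene view: crank knob at (223,315), where I left it. Pin flush at (285,302), bystanders and cassette (295,250) untouched. Moving over the cassette.

>>> {"name": "send_rows", "arguments": {"targets": [-0.05, 0, -0.015, 0, 0, 0, 0.75, -0.1, 0, -0.03, 0, 0, 0, 0.75, -0.15, 0, -0.045, 0, 0, 0, 0.75, -0.2, 0, -0.06, 0, 0, 0, 0.75, -0.24, 0, -0.075, 0, 0, 0, 0.75], "force": 12}}

```text
clock: 10.12
tool_pos: [0.5535, -0.101, 0.2409]
eef_rot: [-1.571, 0.001, -1.482]
contact_force: [-0.3, 0.5, 0.7]
gripper_width: 0.0706
```

>>> {"name": "send_rows", "arguments": {"targets": [-0.05, 0, -0.01, 0, 0, 0, 0.75, -0.1, 0, -0.02, 0, 0, 0, 0.75, -0.138, 0, -0.031, 0, 0, 0, 0.75, -0.138, 0, -0.031, 0, 0, 0, 0.75, -0.138, 0, -0.031, 0, 0, 0, 0.75]}}

```text
clock: 10.53
tool_pos: [0.5327, -0.0348, 0.2413]
eef_rot: [-1.571, -0.0, -1.481]
contact_force: [0.6, -0.6, -0.4]
gripper_width: 0.0707
```

```bash
python3 - <<'E'
from h import *
import cv2
for k in range(3): get_image("wrist")
im,P=cloud("wrist"); o=get_obs();print(o['clock'],o['tool_pos'],o['eef_rot'],o['contact_force'],o['gripper_width'])
x,y,z=P[...,0],P[...,1],P[...,2]
m=(abs(x-.5325)<.05)&(abs(y+.035)<.06)&(z>.13)&(z<.148); print(m.sum())
if m.sum()>50: print(cv2.minAreaRect(P[m][:,:2].astype(np.float32)*1000),np.median(z[m]))
cv2.imwrite("pics/w.png",im[:,:,::-1])
print(pinpoint("wrist","cassette")[:1],pinpoint("wrist","well")[:1])
t=o['tool_pos'];R=Ro.from_euler('xyz',o['eef_rot']).as_matrix()
print(R.T@(np.array([.5325,-.035,.24])-t)/.5)
E
```

```text
10.7333 [ 0.53307484 -0.0361884   0.24132263] [-1.57099392e+00 -9.29329377e-05 -1.48391529e+00] [ 0.76243212  0.60961066 -0.34759244] 0.07006205480580896
4210
((531.8199462890625, -34.40382385253906), (31.024267196655273, 63.98731231689453), 5.569745063781738) 0.13926181673876503
[{'position': [0.5329, -0.0324, 0.0594], 'conf': 0.81}] []
[-0.00246783  0.00264522 -0.00093859]
```

View pics/w.png

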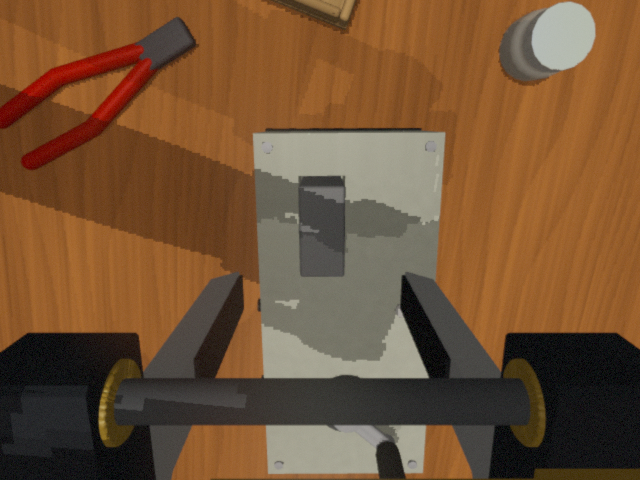

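The wrist view shows the cassette at (322,227), midway between the fingers (243 and 402). Descending.

>>> {"name": "send_rows", "arguments": {"targets": [-0.001, 0.05, -0.0015, 0, 0, 0, 0.75, -0.001, 0.1, -0.0015, 0, 0, 0, 0.75, -0.001, 0.15, -0.0015, 0, 0, 0, 0.75, -0.001, 0.19, -0.0015, 0, 0, 0, 0.75, -0.001, 0.22, -0.0015, 0, 0, 0, 0.75]}}

```text
clock: 11.25
tool_pos: [0.5311, -0.0351, 0.1292]
eef_rot: [-1.573, 0.001, -1.484]
contact_force: [0.5, 0.1, 0.2]
gripper_width: 0.0706
```

>>> {"name": "send_rows", "arguments": {"targets": [0, 0.02, 0, 0, 0, 0, 0.75, 0, 0.035, 0, 0, 0, 0, 0.75, 0, 0.038, 0, 0, 0, 0, 0.75, 0, 0.038, 0, 0, 0, 0, 0.75, 0, 0.038, 0, 0, 0, 0, 0.75]}}

```text
clock: 11.67
tool_pos: [0.5328, -0.0351, 0.1135]
eef_rot: [-1.569, -0.001, -1.483]
contact_force: [0.5, 0.4, 0.1]
gripper_width: 0.0701
```

>>> {"name": "send_rows", "arguments": {"targets": [0, 0, 0, 0, 0, 0, 0.6, 0, 0, 0, 0, 0, 0, 0.5, 0, 0, 0, 0, 0, 0, 0.45, 0, 0, 0, 0, 0, 0, 0.41, 0, 0, 0, 0, 0, 0, 0.38], "force": 8}}

```text
clock: 12.08
tool_pos: [0.5321, -0.0348, 0.1127]
eef_rot: [-1.57, -0.0, -1.483]
contact_force: [0.4, 0.1, -0.2]
gripper_width: 0.0401
```

>>> {"name": "send_rows", "arguments": {"targets": [0, 0, 0, 0, 0, 0, 0.36, 0, 0, 0, 0, 0, 0, 0.345, 0, 0, 0, 0, 0, 0, 0.33, 0, 0, 0, 0, 0, 0, 0.31, 0, 0, 0, 0, 0, 0, 0.28], "force": 8}}

```text
clock: 12.5
tool_pos: [0.5322, -0.0348, 0.1126]
eef_rot: [-1.57, 0.0, -1.483]
contact_force: [0.9, 0.6, 0.7]
gripper_width: 0.0306
```

>>> {"name": "send_rows", "arguments": {"targets": [0, 0, 0, 0, 0, 0, 0.28, 0, -0.001, 0, 0, 0, 0, 0.28, 0, -0.003, 0, 0, 0, 0, 0.28, 0, -0.005, 0, 0, 0, 0, 0.28, 0, -0.008, 0, 0, 0, 0, 0.28], "force": 16}}

```text
clock: 12.92
tool_pos: [0.5315, -0.0347, 0.1161]
eef_rot: [-1.572, 0.0, -1.483]
contact_force: [0.1, -0.4, -1.0]
gripper_width: 0.0306
```

>>> {"name": "send_rows", "arguments": {"targets": [0, -0.005, 0, 0, 0, 0, 0.28, 0, -0.01, 0, 0, 0, 0, 0.28, 0, -0.015, 0, 0, 0, 0, 0.28, 0, -0.02, 0, 0, 0, 0, 0.28, 0, -0.026, 0, 0, 0, 0, 0.28]}}

```text
clock: 13.33
tool_pos: [0.532, -0.0348, 0.1297]
eef_rot: [-1.571, 0.0, -1.483]
contact_force: [-0.1, -0.7, -1.6]
gripper_width: 0.0306
```

```bash
python3 - <<'E'
from h import *
im,P=cloud("scene");o=get_obs();print(o['tool_pos'],o['contact_force'],o['gripper_width'])
print(pinpoint("scene","cassette")[:1])
im,P=cloud("wrist");x,y,z=P[...,0],P[...,1],P[...,2]
m=(abs(x-.5325)<.014)&(abs(y+.035)<.06)&(z>.105);print(np.histogram(z[m],bins=np.arange(.1,.24,.01)))
E
```

```text
[ 0.53244993 -0.03489707  0.13046491] [ 0.62055425  0.12407092 -1.25485209] 0.03053994636489042
[{'position': [0.5292, -0.04, 0.0707], 'conf': 0.72}]
(array([  113,   250,   286,   348,   386, 10066,    55,    69,    85,
         111,     0,     0,     1]), array([0.1 , 0.11, 0.12, 0.13, 0.14, 0.15, 0.16, 0.17, 0.18, 0.19, 0.2 ,
       0.21, 0.22, 0.23]))
```

>>> {"name": "send_rows", "arguments": {"targets": [0, -0.008, 0, 0, 0, 0, 0.28, 0, -0.016, 0, 0, 0, 0, 0.28, 0, -0.024, 0, 0, 0, 0, 0.28, 0, -0.032, 0, 0, 0, 0, 0.28, 0, -0.04, 0, 0, 0, 0, 0.28]}}

```text
clock: 13.9
tool_pos: [0.5321, -0.0348, 0.1501]
eef_rot: [-1.57, -0.0, -1.483]
contact_force: [0.0, 0.7, -2.0]
gripper_width: 0.0308
```

>>> {"name": "send_rows", "arguments": {"targets": [0, -0.01, 0, 0, 0, 0, 0.28, 0, -0.025, 0, 0, 0, 0, 0.28, 0, -0.045, 0, 0, 0, 0, 0.28, 0, -0.065, 0, 0, 0, 0, 0.28, 0, -0.085, 0, 0, 0, 0, 0.28]}}

```text
clock: 14.32
tool_pos: [0.5322, -0.0348, 0.1934]
eef_rot: [-1.57, -0.0, -1.483]
contact_force: [0.5, 0.5, -2.0]
gripper_width: 0.0308
```

>>> {"name": "send_rows", "arguments": {"targets": [0, -0.015, 0, 0, 0, 0, 0.28, 0, -0.03, 0, 0, 0, 0, 0.28, 0, -0.04, 0, 0, 0, 0, 0.28, 0, -0.04, 0, 0, 0, 0, 0.28, 0, -0.04, 0, 0, 0, 0, 0.28]}}

```text
clock: 14.73
tool_pos: [0.532, -0.0348, 0.2121]
eef_rot: [-1.571, -0.0, -1.483]
contact_force: [0.1, 0.2, -2.1]
gripper_width: 0.0307
```

Lifted clear: about 2 N of weight is held and the cassette's underside is near 0.16 m. Moving to the tray.

>>> {"name": "send_rows", "arguments": {"targets": [-0.02, 0, -0.002, 0, 0, 0, 0.28, -0.06, 0, -0.006, 0, 0, 0, 0.28, -0.11, 0, -0.01, 0, 0, 0, 0.28, -0.16, 0, -0.015, 0, 0, 0, 0.28, -0.21, 0, -0.02, 0, 0, 0, 0.28]}}

```text
clock: 15.15
tool_pos: [0.5118, 0.0705, 0.2111]
eef_rot: [-1.572, 0.001, -1.483]
contact_force: [0.6, -0.3, -1.3]
gripper_width: 0.0306
```

>>> {"name": "send_rows", "arguments": {"targets": [-0.05, 0, -0.005, 0, 0, 0, 0.28, -0.1, 0, -0.01, 0, 0, 0, 0.28, -0.15, 0, -0.015, 0, 0, 0, 0.28, -0.19, 0, -0.019, 0, 0, 0, 0.28, -0.23, 0, -0.022, 0, 0, 0, 0.28]}}

```text
clock: 15.57
tool_pos: [0.4904, 0.1843, 0.2112]
eef_rot: [-1.572, 0.0, -1.482]
contact_force: [0.2, 0.5, -1.8]
gripper_width: 0.0307
```

>>> {"name": "send_rows", "arguments": {"targets": [-0.03, 0, -0.003, 0, 0, 0, 0.28, -0.06, 0, -0.006, 0, 0, 0, 0.28, -0.085, 0, -0.008, 0, 0, 0, 0.28, -0.099, 0, -0.009, 0, 0, 0, 0.28, -0.099, 0, -0.009, 0, 0, 0, 0.28]}}

```text
clock: 15.98
tool_pos: [0.4822, 0.2326, 0.2115]
eef_rot: [-1.572, 0.0, -1.481]
contact_force: [0.4, -1.0, -0.7]
gripper_width: 0.031
```

```bash
python3 - <<'E'
from h import *
import cv2
im,P=cloud("scene");o=get_obs();print(o['clock'],o['tool_pos'],o['eef_rot'],o['contact_force'],o['gripper_width'])
cv2.imwrite("pics/tray.png",im[:,:,::-1])
print(pinpoint("scene","cassette")[:1],pinpoint("scene","tray")[:1])
E
```

```text
16.0333 [0.48252472 0.23180051 0.21161032] [-1.57143439e+00 -3.55146581e-04 -1.48157970e+00] [ 1.02471896 -0.53775763 -1.39935612] 0.030860939932772165
[{'position': [0.4782, 0.2309, 0.1544], 'conf': 0.93}] [{'position': [0.4811, 0.2322, 0.0008], 'conf': 0.76}]
```

View pics/tray.png

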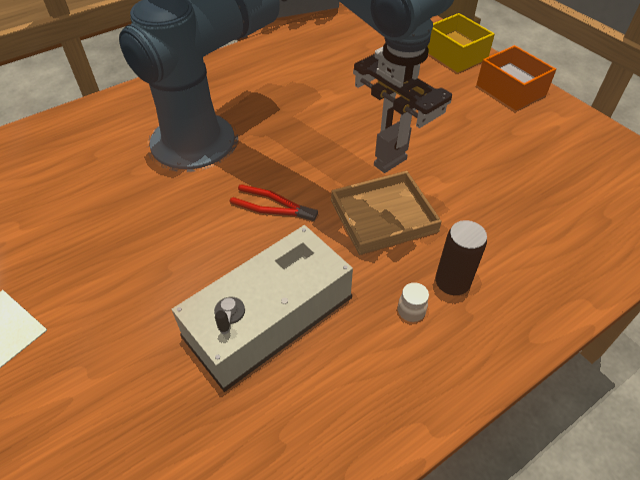

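Scene view: cassette hangs upright above the tray at (390,148), well empty at (293,257), pin down. Lowering.

>>> {"name": "send_rows", "arguments": {"targets": [0, 0.03, 0, 0, 0, 0, 0.28, 0, 0.07, 0, 0, 0, 0, 0.28, 0, 0.11, 0, 0, 0, 0, 0.28, 0, 0.15, 0, 0, 0, 0, 0.28, 0, 0.18, 0, 0, 0, 0, 0.28]}}

```text
clock: 16.55
tool_pos: [0.4824, 0.2304, 0.1203]
eef_rot: [-1.572, -0.0, -1.484]
contact_force: [-0.8, -0.5, -2.1]
gripper_width: 0.0307
```

>>> {"name": "send_rows", "arguments": {"targets": [0, 0.03, 0, 0, 0, 0, 0.28, 0, 0.06, 0, 0, 0, 0, 0.28, 0, 0.08, 0, 0, 0, 0, 0.28, 0, 0.095, 0, 0, 0, 0, 0.28, 0, 0.1, 0, 0, 0, 0, 0.28]}}

```text
clock: 16.97
tool_pos: [0.4824, 0.2309, 0.0709]
eef_rot: [-1.572, -0.0, -1.483]
contact_force: [-0.4, -0.2, -1.5]
gripper_width: 0.0309
```

>>> {"name": "send_rows", "arguments": {"targets": [0, 0.002, 0, 0, 0, 0, 0.28, 0, 0.004, 0, 0, 0, 0, 0.28, 0, 0.006, 0, 0, 0, 0, 0.28, 0, 0.008, 0, 0, 0, 0, 0.28, 0, 0.01, 0, 0, 0, 0, 0.28]}}

```text
clock: 17.38
tool_pos: [0.4833, 0.2316, 0.0675]
eef_rot: [-1.57, 0.0, -1.483]
contact_force: [0.1, -0.0, -1.9]
gripper_width: 0.031
```

>>> {"name": "send_rows", "arguments": {"targets": [0, 0.002, 0, 0, 0, 0, 0.28, 0, 0.004, 0, 0, 0, 0, 0.28, 0, 0.006, 0, 0, 0, 0, 0.28, 0, 0.008, 0, 0, 0, 0, 0.28, 0, 0.009, 0, 0, 0, 0, 0.28]}}

```text
clock: 17.8
tool_pos: [0.4828, 0.2314, 0.0623]
eef_rot: [-1.571, -0.0, -1.483]
contact_force: [-0.6, -0.3, -2.3]
gripper_width: 0.0308
```

>>> {"name": "send_rows", "arguments": {"targets": [0, 0.001, 0, 0, 0, 0, 0.28, 0, 0.002, 0, 0, 0, 0, 0.28, 0, 0.002, 0, 0, 0, 0, 0.28, 0, 0.003, 0, 0, 0, 0, 0.28, 0, 0.003, 0, 0, 0, 0, 0.28]}}

```text
clock: 18.22
tool_pos: [0.4828, 0.2314, 0.0609]
eef_rot: [-1.571, -0.0, -1.483]
contact_force: [0.1, -0.5, -1.3]
gripper_width: 0.0311
```

>>> {"name": "send_rows", "arguments": {"targets": [0, 0.001, 0, 0, 0, 0, 0.28, 0, 0.002, 0, 0, 0, 0, 0.28, 0, 0.002, 0, 0, 0, 0, 0.28, 0, 0.003, 0, 0, 0, 0, 0.28, 0, 0.003, 0, 0, 0, 0, 0.28]}}

```text
clock: 18.63
tool_pos: [0.4831, 0.2315, 0.0605]
eef_rot: [-1.571, -0.0, -1.482]
contact_force: [-3.5, -0.4, 6.8]
gripper_width: 0.0309
```

Touchdown: the force rose to +6.8 N. I'll back off 1 mm, open gently and go up.

>>> {"name": "send_rows", "arguments": {"targets": [0, -0.0015, 0, 0, 0, 0, 0.28, 0, -0.002, 0, 0, 0, 0, 0.32, 0, -0.002, 0, 0, 0, 0, 0.34, 0, -0.002, 0, 0, 0, 0, 0.38, 0, -0.002, 0, 0, 0, 0, 0.45]}}

```text
clock: 19.05
tool_pos: [0.483, 0.2315, 0.0604]
eef_rot: [-1.571, 0.0, -1.483]
contact_force: [0.3, 0.6, 0.7]
gripper_width: 0.0397
```

>>> {"name": "send_rows", "arguments": {"targets": [0, 0, 0, 0, 0, 0, 0.6, 0, 0, 0, 0, 0, 0, 0.6, 0, 0, 0, 0, 0, 0, 0.6, 0, 0, 0, 0, 0, 0, 0.6, 0, 0, 0, 0, 0, 0, 0.6]}}

```text
clock: 19.47
tool_pos: [0.4829, 0.2314, 0.0604]
eef_rot: [-1.571, 0.0, -1.483]
contact_force: [-0.2, 0.2, 0.3]
gripper_width: 0.0563
```

>>> {"name": "send_rows", "arguments": {"targets": [0, -0.02, 0, 0, 0, 0, 0.6, 0, -0.06, 0, 0, 0, 0, 0.6, 0, -0.12, 0, 0, 0, 0, 0.6, 0, -0.18, 0, 0, 0, 0, 0.6, 0, -0.24, 0, 0, 0, 0, 0.6]}}

```text
clock: 19.88
tool_pos: [0.4826, 0.2314, 0.1825]
eef_rot: [-1.571, 0.0, -1.483]
contact_force: [0.0, 0.1, -0.2]
gripper_width: 0.0567
```

>>> {"name": "send_rows", "arguments": {"targets": [0, -0.06, 0, 0, 0, 0, 0.6, 0, -0.1, 0, 0, 0, 0, 0.6, 0, -0.12, 0, 0, 0, 0, 0.6, 0, -0.12, 0, 0, 0, 0, 0.6, 0, -0.12, 0, 0, 0, 0, 0.6]}}

```text
clock: 20.3
tool_pos: [0.4826, 0.2314, 0.2401]
eef_rot: [-1.571, -0.0, -1.483]
contact_force: [-0.1, 0.3, -1.1]
gripper_width: 0.0563
```

```bash
python3 - <<'E'
from h import *
import cv2
im,P=cloud("scene");o=get_obs();print(o['clock'],o['tool_pos'],o['contact_force'],o['gripper_width'])
cv2.imwrite("pics/end.png",im[:,:,::-1])
for l in ["cassette","tray","tumbler","crimper","jar","crank_knob","pin_top"]: print(l,pinpoint("scene",l)[:1])
x,y,z=P[...,0],P[...,1],P[...,2]
m=(abs(x-.483)<.05)&(abs(y-.231)<.06)&(z>.082)&(z<.095);print(cv2.minAreaRect(P[m][:,:2].astype(np.float32)*1000),z[m].mean(),z[m].std())
m=(np.hypot(x-.604,y+.103)<.012);print("pin zone z",np.median(z[m]),z[m].max())
E
```

```text
20.35 [0.48207258 0.23121109 0.23897043] [ 0.12874639 -0.71346166 -0.09243695] 0.05623745908519068
cassette []
tray [{'position': [0.4822, 0.2327, -0.002], 'conf': 0.92}]
tumbler [{'position': [0.7, 0.2334, 0.0017], 'conf': 0.63}]
crimper [{'position': [0.3628, 0.0774, -0.0031], 'conf': 0.86}]
jar [{'position': [0.7111, 0.1191, -0.0044], 'conf': 0.97}]
crank_knob [{'position': [0.6042, -0.22, 0.1494], 'conf': 0.76}]
pin_top [{'position': [0.6051, -0.1018, 0.1041], 'conf': 0.5}]
((484.00830078125, 231.43170166015625), (33.07331848144531, 65.75194549560547), 3.9664125442504883) 0.08667674448494976 0.0017446156037363451
pin zone z 0.09951761465827852 0.10279463734090466
```

View pics/end.png

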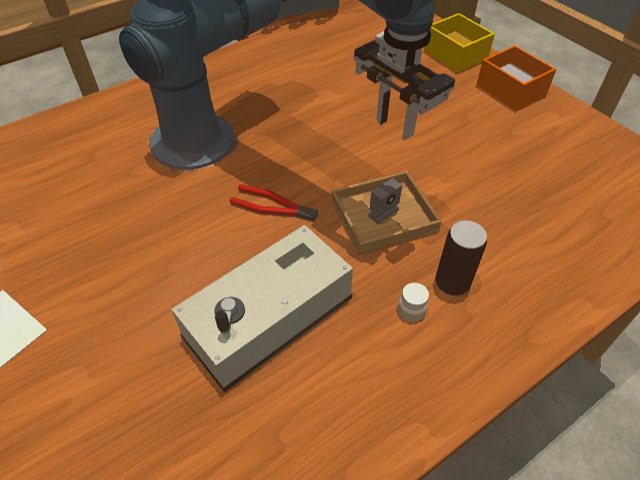

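The cassette stands upright in the middle of the tray at (385,200), its top at 0.087 m against 0.088 m expected. The fingers are clear, the pin is down and the bystanders haven't moved. Handing in.

```bash
python3 -c "
from cell import *
print(job_done())"
```

```text
the job is handed in; nothing more can be done
None
```

I wound the crank, lifted out the freed cassette and stood it upright in the tray. I handed the job in at about 20.4 s of the 72 s allowed; no verdict is reported.

- **Crank:** I turned it clockwise about 10.75 rad. The resistance at the knob then fell from 10–12 N to about 0.3 N, and a second reading with the arm at rest confirmed it. I stopped within 1.25 rad of the release.
- **Lift:** I gripped the cassette lightly and lifted it slowly straight up. The wrist force never showed more than about 2 N, which is its weight.
- **Placing:** It touched the tray floor at about 7 N. I backed off, opened the fingers and raised the gripper clear.
- **Last checks:** The cassette's top is level at 0.087 m, against 0.088 m expected. It is within about 2 mm of the tray's centre, and the overwind pin looks flush. The crank stayed where I left it, and the tumbler, pliers and jar are within a few millimetres of their start positions.
- **One check failed:** The trained network did not find the cassette in the last picture. Its final position comes from the depth data and from looking at the image.

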